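Dispense one culture dish and queue it in the outfeed lane

TASK

With the fingertips, press the plunger of the dish dispenser all the way in once and let it spring back, so that a single culture dish comes out from under the stack. Then push that dish aside along the outfeed lane until it sits right up against the dish already waiting at the lane's end. Pick nothing up, and leave the rest of the stack in the hopper and everything else on the bench where it is.

Things in the scene. Friction and masses are not known exactly. Their poses are not given: they have to be found in the camera images.
- dispenser: Culture-dish dispenser, fixed to the bench: low aluminium deck (top 6 mm above the bench), clear square hopper with a stack of dishes, spring plunger, outfeed lane. Origin: on the bench, under the hopper's axis; z up. Its +y is the way the plunger is pressed and the dish comes out; its +x is the way along the lane, from the outlet to the end stop.
- hopper_top (a point): Centre of the hopper's open top, 59 mm above the bench. The hopper is a tower 60 mm deep along the dispenser's y and 75 mm wide along x over its steel corner posts. Two horizontal spring tubes, 19 mm high over the bench, flank it at x = +-39 mm, from y = -55 to +20 mm.
- outlet (a point): Point on the deck (6 mm above the bench) on the lane's centre line in front of the hopper, at x = 0, y = 67.5 mm of the dispenser: where an ejected dish's centre comes to lie, within 4 mm. On its -x side the deck goes on for 76 mm, without rims beyond 30 mm, free for shut fingers.
- lane_end (a point): Point on the deck at the foot of the lane's end stop, on the centre line: x = 160 mm, y = 67.5 mm of the dispenser. The end stop is 8 mm high. The lane is 55 mm wide between rims only 4 mm high above the deck: the outer rim starts at x = -30 mm, the inner (hopper) side rim at x = 32 mm.
- plunger (a joint): Travel of the plunger along the dispenser's +y: 0 at rest (out), 0.070 m fully in, at a hard stop. A spring pushes it back to 0 by itself once released: 2.3 N at rest, 8.6 N fully in, plus a little friction and damping. A flat blade on it pushes the lowest dish out from under the stack.
- plunger_knob (a point): Centre of the outer (pushed) face of the plunger's black mushroom knob, a disc of 36 mm diameter standing upright, its flat face (28 mm across) looking along the dispenser's -y. It is 32 mm above the bench and moves with the plunger (157 mm behind the hopper axis at rest, 87 mm fully in). The space behind the knob is free.
- bottom_dish: The lowest dish of the stack in the hopper, the one that the plunger ejects: a round lidded culture dish, clear plastic, stored lid down so that its amber agar shows from above, 50 mm diameter, 10 mm high, 14 g. Origin: centre of its underside (at the start on the hopper axis, 6 mm above the bench).
- second_dish: The same kind of dish, second from the bottom in the hopper; it drops down when the plunger springs back. Origin: centre of its underside.
- third_dish: The same kind of dish, third from the bottom in the hopper. Origin: centre of its underside.
- top_dish: The same kind of dish, on top of the stack in the hopper. Origin: centre of its underside.
- waiting_dish: The same kind of dish, loose, already waiting in the outfeed lane at (or a few millimetres short of) the end stop. Origin: centre of its underside. Bystander, against which the ejected dish is to be pushed.
- well_plate: Bystander: white 96-well plate, 127 x 85 x 15 mm, beside the lane. Origin: centre of its underside.
- marker_pen: Bystander: lying marker pen, 133 mm long, 17 mm high, between the plunger and the lane. Origin: under its middle.
- tip_box: Bystander: pipette tip box with a clear lid, 122 x 83 x 67 mm. Origin: centre of its underside.
- tube_rack: Bystander: white rack of microtubes, 110 x 66 x 41 mm. Origin: centre of its underside.
- reagent_bottle: Bystander: small amber jar, 38 mm diameter, 58 mm high, on the robot's side of the dispenser. Origin: centre of its underside.
- beaker: Bystander: clear plastic beaker, 60 mm diameter, 70 mm high. Origin: centre of its underside.
- media_bottle: Bystander: clear bottle, 72 mm diameter, 130 mm high. Origin: centre of its underside.
Not all that is in view belongs to the job. Leave any purple look-alike of the top_dish alone.

How it is judged:
By the outcome, as a careful person would: the job done as asked, in the order asked, and still so for the second after the job is handed in, with the robot touching nothing.
It also fails if it takes over 51 s, if anything falls off the work surface, if the arm or the gripper's body presses on something with over 40 N, if the wrist force passes 120 N, or if a joint passes its speed limit or range.

ROBOT

A 6-joint arm with a two-finger parallel gripper is mounted at the origin on the work surface. World frame = base frame: x ahead of the robot, y to its left, z up, the work surface at z = 0. Lengths are in m, angles in rad, forces in N, time in s.
With the tool pointing down it reaches from about 0.35 to 0.85 m from the base axis. Payload 8.1 kg.
Tool frame: the origin (TCP) lies at the centre of the arm's flange, where the gripper is bolted on; the fingertips stand 186 mm ahead of it and the grasp point (between the pads) lies 167 mm ahead of it; z points along the fingers, y is the line along which they close (so a half turn about z gives the same grasp; the last joint's range is limited). The gripper opens to 93 mm and grips with 3 to 60 N. Pads are 15 mm wide; open, the fingers measure 128 mm over their backs; the gripper's body (75 mm by 188 mm) begins 65 mm behind the grasp point.
Start: joints at [1.104, 0.13, 1.488, -0, 1.523, -0.085], TCP at [0.224, 0.557, 0.405] pointing down, gripper open.
Joint ranges: [-2.96, 2.96], [-0.89, 2.26], [0.02, 2.5], [-1.34, 4.48], [0, 2.73], [-2.66, 2.66]. Speed limits (rad/s): [2.39, 2.39, 2.79, 3.14, 3.14, 3.14].

INTERFACE

Orientations are given as a rotation vector (axis times angle).
In Python, from plant import read_state, read_camera, camera_params, robot gives the robot as it stands.
- The arm moves only by the tool carry_out, never from a script. Its argument "targets" is a list of rows, each an object of numbers: "hand": the opening in per cent of the stroke, from 0 (shut) to 100 (fully open); "x", "y", "z": the shift along the tool's x, y, z in m; "ax", "ay", "az": the turn, a rotation vector about the tool's x, y, z in rad. In form: [{"hand": .., "x": .., "y": .., "z": .., "ax": .., "ay": .., "az": ..}, ...]. A call has 1 to 8 rows; each row is the pose to reach, as a shift and turn from the pose commanded when the call began, along the tool's axes at that moment; what a row does not reach only later rows make up. A row lasts 1/8 s, in which the tool goes at most 62.5 mm and 10.7 degrees, less where a joint would pass 70% of its speed; a pose out of reach is approached as far as the arm can. A call with a gripper value outside its range is refused whole. The fingers move at their own pace and stop on an object; "newtons" is the grip in N (left out, the last holds). Time passes only in rows, so rows that repeat a pose let the fingers close. It gives the time, the measured TCP pose, the force, the opening and the grip force at its end, in the units of the state.
- read_state(): the state, without advancing time (a new reading comes with each control period).
- read_camera(name): name is "scene" or "top" or "wrist"; returns (picture, depth): 400x640x3 uint8, blue, green, red; 400x640 float32, m along the optical axis (not along the pixel's ray), 0 where there is no reading.
- camera_params(name): a dict with "fx", "fy", "cx", "cy" (pixels), "k1" (the pictures are not rectified: a ray, as slopes to the right and down, at radius r is drawn at 1 + k1 r^2 times it, then the intrinsics apply), "position" and "rotation" of the camera in the world. Camera axes: x right, y up, looking along -z (the intrinsics and any distortion apply to the point x, -y, -z); pixel columns grow to the right and rows downward; lengths in m; the calibration is good to about 2 mm. A picture is of the moment at which its call begins: read the wrist's pose just before it. camera_params takes no time and is no camera call; for the wrist camera it gives the pose at the moment of the call.
- robot.close_job(): hands the job in; it is judged then, once.
The state is a dict: "t": time; "q": joint angles; "dq": joint speeds; "joint_torque": joint torques, N m; "tool_pos": TCP position; "orientation": TCP orientation; "force": force on the tool from outside, world axes, zero at the start; "wrist_torque": the same for the moment, N m; "opening": finger opening in m; "gripper_force": force on a finger pad.
Only numpy, scipy, OpenCV 4.12 (cv2) and the standard library are available. Lean on these libraries where they do the work, as an engineer would, in place of code of your own. Each camera call takes 0.05 s, during which the arm holds its last target. There are 200 camera calls.

## Working session

There is one attempt and no reset: what is moved stays moved. The work goes in short steps, Python scripts to look and compute and a tool call to move; the robot and the scene stay as the last step left them, time stands still between calls to the robot, and variables do not carry over. Pictures are saved under pics/ and viewed, at most 13 in all, crops included, and the job is handed in when it is done.

Besides the shell and the picture viewer there is one more tool, called after ">>>" in YAML: its name, and indented under it one key for each argument. carry_out: Moves the arm, as the interface text tells. Its arguments: {"type":"object","properties":{"targets":{"type":"array","items":{"type":"object","properties":{"hand":{"type":"number"},"x":{"type":"number"},"y":{"type":"number"},"z":{"type":"number"},"ax":{"type":"number"},"ay":{"type":"number"},"az":{"type":"number"}}}},"newtons":{"type":"number"}},"required":["targets"]}

```bash
mkdir -p pics; python3 - <<'E'
from plant import *
import cv2,json
for n in("scene","top"):
    p,d=read_camera(n); cv2.imwrite(f"pics/{n}0.png",p)
    c=camera_params(n); print(n,c)
s=read_state(); print({k:s[k] for k in("t","tool_pos","orientation","force","opening")})
E
```

```text
scene {'fx': 371.9230609756069, 'fy': 371.9230609756069, 'cx': 319.9534328231037, 'cy': 205.26063778702485, 'k1': -0.06896582114618265, 'position': array([ 1.01650733, -0.43366042,  0.89876417]), 'rotation': array([0.59771402, 0.27901367, 0.78906467])}
top {'fx': 455.89625586041285, 'fy': 455.89625586041285, 'cx': 319.69294437648597, 'cy': 201.53498962984344, 'k1': 0.040569117654378845, 'position': array([ 0.25583382, -0.00687126,  1.52939813]), 'rotation': array([ 0.16039508, -0.16343358, -1.5547532 ])}
{'t': 0.1, 'tool_pos': array([0.22343636, 0.55663212, 0.40379296]), 'orientation': array([-5.96013602e-01, -3.08406188e+00,  2.49761588e-03]), 'force': array([-0.32192683,  0.3186599 ,  0.36581761]), 'opening': 0.09325591995413532}
```

View pics/top0.png

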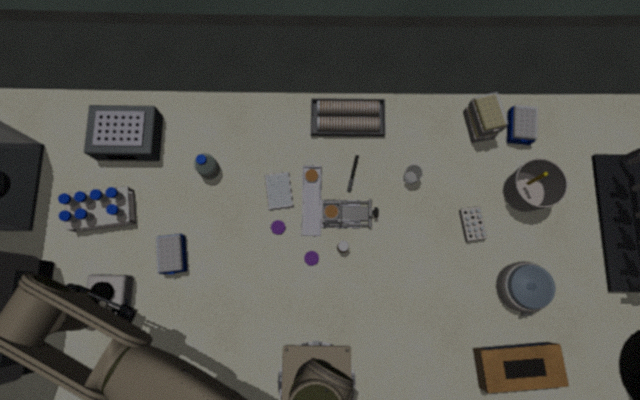

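View pics/scene0.png

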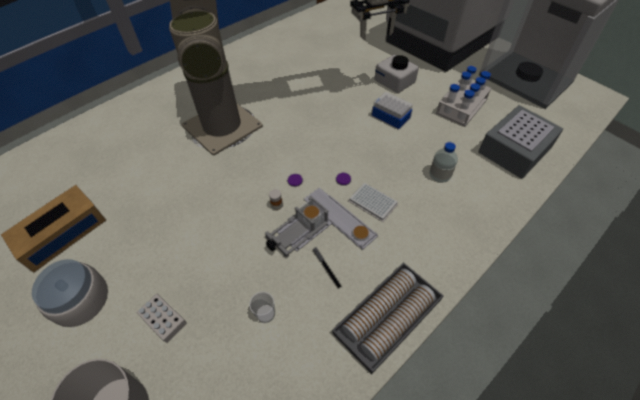

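The top view shows the dispenser hopper at about (335,212), the knob at (376,212), the lane running from (311,235) to (313,167), and the waiting dish at (312,175). Purple decoys are at (278,228) and (311,258). Next is an enlarged crop.

```bash
cat > h.py <<'E'
from plant import *
import cv2, numpy as np
from scipy.spatial.transform import Rotation as R
def K(c): return np.array([[c["fx"],0,c["cx"]],[0,c["fy"],c["cy"]],[0,0,1]]), np.array([c["k1"],0,0,0,0.])
def w(c,uv,z):
    "pixels -> world at height z"
    k,d=K(c); n=cv2.undistortPoints(np.float64(uv).reshape(-1,1,2),k,d).reshape(-1,2)
    r=R.from_rotvec(c["rotation"]).apply(np.c_[n[:,0],-n[:,1],-np.ones(len(n))])
    p=np.array(c["position"]); return p+r*((z-p[2])/r[:,2])[:,None]
def px(c,P):
    k,d=K(c); q=R.from_rotvec(c["rotation"]).inv().apply(np.atleast_2d(P)-c["position"])*[1,-1,-1]
    return cv2.projectPoints(q.reshape(-1,1,3),np.zeros(3),np.zeros(3),k,d)[0].reshape(-1,2)
E
python3 - <<'E'
from h import *
p=cv2.imread("pics/top0.png")[155:275,260:420]
p=np.uint8(255*(p/255.)**.6)
cv2.imwrite("pics/crop1.png",cv2.resize(p,None,fx=5,fy=5,interpolation=cv2.INTER_CUBIC))
c=camera_params("top")
print(w(c,[[376,212]],.032),w(c,[[312,175]],.016),w(c,[[335,212]],.05))
E
```

```text
[[ 0.53577292 -0.19658504  0.032     ]] [[0.66567499 0.0190489  0.016     ]] [[ 0.53100265 -0.05907819  0.05      ]]
```

View pics/crop1.png

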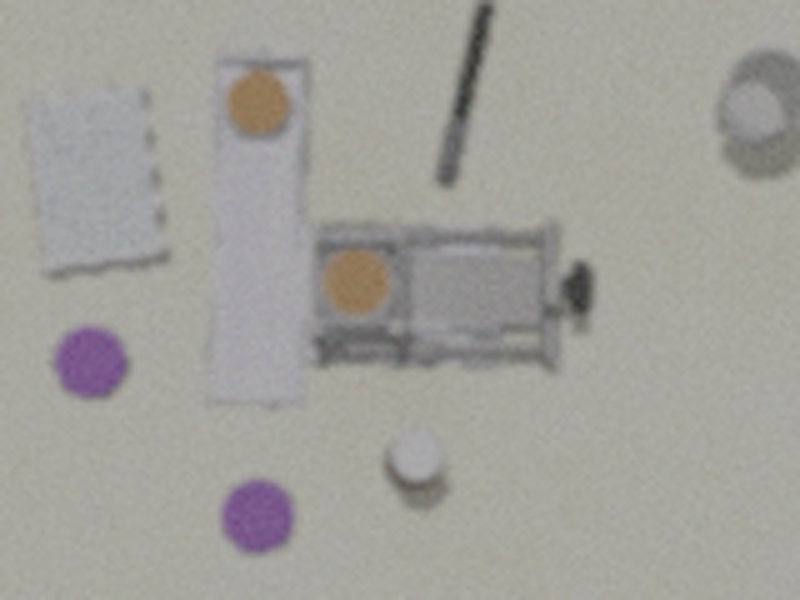

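```bash
python3 - <<'E'
from h import *
c=camera_params("top")
f=lambda uv,z: w(c,(np.array(uv)+.5)/5-.5+[260,155],z)
np.set_printoptions(precision=4,suppress=True)
print("lane",f([[217,60],[308,60],[210,402],[302,402]],.006))
print("wait",f([[258,103]],.016),"top",f([[357,283]],.046),"knob",f([[592,290]],.032),"knobtopz",f([[580,290]],.05))
print("frame",f([[557,228],[550,365]],.019))
print("amber jar",f([[415,455]],.058),"purple",f([[91,362],[258,515]],.01),"pen",f([[445,183],[486,5]],.012),"plate",f([[148,88],[165,258]],.015))
E
```

```text
lane [[ 0.6982  0.0508  0.006 ]
 [ 0.6988 -0.0123  0.006 ]
 [ 0.4594  0.0514  0.006 ]
 [ 0.4601 -0.0104  0.006 ]]
wait [[0.6649 0.0218 0.016 ]] top [[ 0.5343 -0.046   0.046 ]] knob [[ 0.5338 -0.2032  0.032 ]] knobtopz [[ 0.5304 -0.193   0.05  ]]
frame [[ 0.5787 -0.182   0.019 ]
 [ 0.4849 -0.176   0.019 ]]
amber jar [[ 0.4194 -0.0836  0.058 ]] purple [[0.4852 0.1318 0.01  ]
 [0.3838 0.0181 0.01  ]] pen [[ 0.6108 -0.1067  0.012 ]
 [ 0.738  -0.1355  0.012 ]] plate [[0.6751 0.0976 0.015 ]
 [0.556  0.0833 0.015 ]]
```

>>> carry_out:
  targets:
    - {"hand":0,"x":-0.07,"y":-0.08,"z":0.0,"az":0.15}
    - {"hand":0,"x":-0.15,"y":-0.16,"z":0.0,"az":0.3}
    - {"hand":0,"x":-0.22,"y":-0.24,"z":0.0,"az":0.45}
    - {"hand":0,"x":-0.29,"y":-0.32,"z":0.0,"az":0.6}
    - {"hand":0,"x":-0.37,"y":-0.4,"z":0.0,"az":0.75}
    - {"hand":0,"x":-0.44,"y":-0.47,"z":0.0,"az":0.9}
    - {"hand":0,"x":-0.51,"y":-0.55,"z":0.0,"az":1.05}
    - {"hand":0,"x":-0.589,"y":-0.633,"z":0.0,"az":1.189}
  newtons: 10

```text
schema error: expected keys hand, x, y, z, ax, ay, az
```

>>> carry_out:
  targets:
    - {"hand":0,"x":-0.04,"y":-0.04,"z":0,"ax":0,"ay":0,"az":0.15}
    - {"hand":0,"x":-0.08,"y":-0.09,"z":0,"ax":0,"ay":0,"az":0.3}
    - {"hand":0,"x":-0.12,"y":-0.13,"z":0,"ax":0,"ay":0,"az":0.45}
    - {"hand":0,"x":-0.16,"y":-0.17,"z":0,"ax":0,"ay":0,"az":0.6}
    - {"hand":0,"x":-0.2,"y":-0.22,"z":0,"ax":0,"ay":0,"az":0.75}
    - {"hand":0,"x":-0.24,"y":-0.26,"z":0,"ax":0,"ay":0,"az":0.9}
    - {"hand":0,"x":-0.28,"y":-0.3,"z":0,"ax":0,"ay":0,"az":1.05}
    - {"hand":0,"x":-0.32,"y":-0.34,"z":0,"ax":0,"ay":0,"az":1.189}
  newtons: 10

```text
t: 1.1
tool_pos: [0.394, 0.1203, 0.4046]
orientation: [2.226, 2.216, 0.0]
force: [0.9, 0.2, 0.4]
opening: 0.0177
gripper_force: 0.0
```

>>> carry_out:
  targets:
    - {"hand":0,"x":-0.05,"y":0.02,"z":0,"ax":0,"ay":0,"az":0}
    - {"hand":0,"x":-0.1,"y":0.04,"z":0,"ax":0,"ay":0,"az":0}
    - {"hand":0,"x":-0.15,"y":0.06,"z":0,"ax":0,"ay":0,"az":0}
    - {"hand":0,"x":-0.2,"y":0.08,"z":0.01,"ax":0,"ay":0,"az":0}
    - {"hand":0,"x":-0.25,"y":0.1,"z":0.03,"ax":0,"ay":0,"az":0}
    - {"hand":0,"x":-0.3,"y":0.12,"z":0.06,"ax":0,"ay":0,"az":0}
    - {"hand":0,"x":-0.357,"y":0.14,"z":0.08,"ax":0,"ay":0,"az":0}
    - {"hand":0,"x":-0.357,"y":0.14,"z":0.08,"ax":0,"ay":0,"az":0}

```text
t: 2.1
tool_pos: [0.5331, -0.2379, 0.3203]
orientation: [-2.221, -2.213, 0.004]
force: [0.1, 0.6, 0.4]
opening: 0.0003
gripper_force: 0.0
```

```bash
python3 - <<'E'
from h import *
np.set_printoptions(precision=4,suppress=True)
c=camera_params("wrist"); p,d=read_camera("wrist"); np.savez("w1.npz",d=d)
print(c, read_state()["tool_pos"],read_state()["force"])
import pickle; pickle.dump(c,open("w1.pkl","wb"))
print(px(c,[[.534,-.203,.032],[.534,-.046,.046],[.534,.0215,.006]]))
cv2.imwrite("pics/w1.png",np.uint8(255*(p/255.)**.6))
E
```

```text
{'fx': 323.00616996387726, 'fy': 323.00616996387726, 'cx': 320.5724234738004, 'cy': 195.562006223259, 'k1': -0.03282148715383038, 'position': array([ 0.5329, -0.1647,  0.3016]), 'rotation': array([-0.2635,  0.0061, -0.0023])} [ 0.5333 -0.2364  0.322 ] [0.5593 0.2397 0.0432]
[[ 323.8421  155.8618]
 [ 323.7503  -69.2232]
 [ 323.4477 -140.9771]]
```

View pics/w1.png

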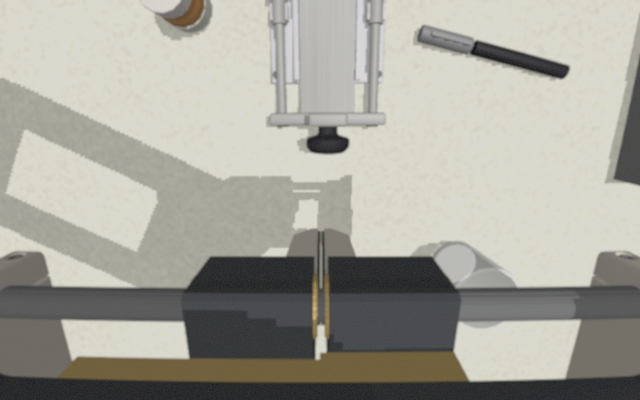

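The wrist view shows the knob at (328,147), its outer face near (328,152), with the rods running straight up the picture, so yaw is about 0. The knob face is at roughly x 0.537, y −0.200, within 4 mm of the top-camera fix. Next I lower behind it and approach.

>>> carry_out:
  targets:
    - {"hand":0,"x":0,"y":0.004,"z":0.05,"ax":0,"ay":0,"az":0}
    - {"hand":0,"x":0,"y":0.004,"z":0.09,"ax":0,"ay":0,"az":0}
    - {"hand":0,"x":0,"y":0.004,"z":0.112,"ax":0,"ay":0,"az":0}
    - {"hand":0,"x":0,"y":0.004,"z":0.112,"ax":0,"ay":0,"az":0}
    - {"hand":0,"x":0.015,"y":0.004,"z":0.112,"ax":0,"ay":0,"az":0}
    - {"hand":0,"x":0.03,"y":0.004,"z":0.112,"ax":0,"ay":0,"az":0}
    - {"hand":0,"x":0.04,"y":0.004,"z":0.112,"ax":0,"ay":0,"az":0}
    - {"hand":0,"x":0.04,"y":0.004,"z":0.112,"ax":0,"ay":0,"az":0}

```text
t: 3.15
tool_pos: [0.5385, -0.1943, 0.2141]
orientation: [2.218, 2.221, 0.001]
force: [0.5, -3.5, 2.6]
opening: 0.0008
gripper_force: 1.6
```

```bash
python3 - <<'E'
from h import *
p,d=read_camera("wrist"); s=read_state(); print(s["tool_pos"],s["force"])
cv2.imwrite("pics/w2.png",np.uint8(255*(p/255.)**.6))
E
```

```text
[ 0.53837594 -0.19468647  0.21378855] [ 1.60365127 -3.93375718  1.6421698 ]
```

View pics/w2.png

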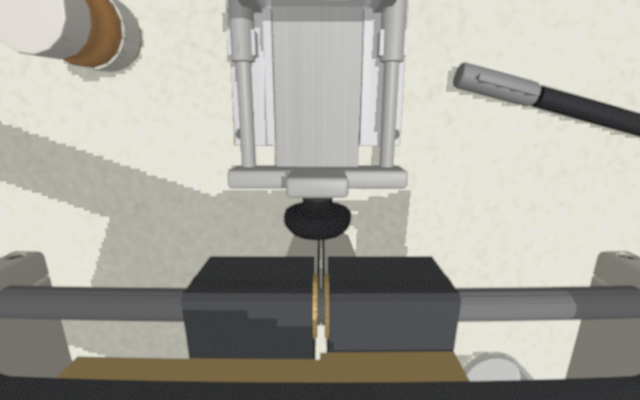

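The fingers sit centred on the knob at (318,215), with contact at about 3.9 N. I press on.

>>> carry_out:
  targets:
    - {"hand":0,"x":0.008,"y":0,"z":0,"ax":0,"ay":0,"az":0}
    - {"hand":0,"x":0.016,"y":0,"z":0,"ax":0,"ay":0,"az":0}
    - {"hand":0,"x":0.024,"y":0,"z":0,"ax":0,"ay":0,"az":0}
    - {"hand":0,"x":0.032,"y":0,"z":0,"ax":0,"ay":0,"az":0}
    - {"hand":0,"x":0.04,"y":0,"z":0,"ax":0,"ay":0,"az":0}
    - {"hand":0,"x":0.046,"y":0,"z":0,"ax":0,"ay":0,"az":0}
    - {"hand":0,"x":0.05,"y":0,"z":0,"ax":0,"ay":0,"az":0}
    - {"hand":0,"x":0.05,"y":0,"z":0,"ax":0,"ay":0,"az":0}

```text
t: 4.2
tool_pos: [0.5383, -0.146, 0.2136]
orientation: [2.22, 2.219, -0.001]
force: [0.3, -7.6, 4.7]
opening: 0.0002
gripper_force: 3.8
```

>>> carry_out:
  targets:
    - {"hand":0,"x":0.003,"y":0,"z":0,"ax":0,"ay":0,"az":0}
    - {"hand":0,"x":0.006,"y":0,"z":0,"ax":0,"ay":0,"az":0}
    - {"hand":0,"x":0.006,"y":0,"z":0,"ax":0,"ay":0,"az":0}

```text
t: 4.58
tool_pos: [0.5383, -0.1402, 0.2137]
orientation: [2.22, 2.219, -0.001]
force: [-0.0, -8.5, 4.5]
opening: 0.0001
gripper_force: 4.1
```

>>> carry_out:
  targets:
    - {"hand":0,"x":0.002,"y":0,"z":0,"ax":0,"ay":0,"az":0}
    - {"hand":0,"x":0.004,"y":0,"z":0,"ax":0,"ay":0,"az":0}
    - {"hand":0,"x":0.004,"y":0,"z":0,"ax":0,"ay":0,"az":0}

```text
t: 4.95
tool_pos: [0.5382, -0.1379, 0.2137]
orientation: [2.218, 2.216, -0.004]
force: [0.0, -18.0, 0.7]
opening: 0.0005
gripper_force: 9.2
```

The hard stop is reached: force is 18 N and motion has stopped. I retreat behind the rest position and rise.

>>> carry_out:
  targets:
    - {"hand":0,"x":-0.015,"y":0,"z":0,"ax":0,"ay":0,"az":0}
    - {"hand":0,"x":-0.035,"y":0,"z":0,"ax":0,"ay":0,"az":0}
    - {"hand":0,"x":-0.06,"y":0,"z":0,"ax":0,"ay":0,"az":0}
    - {"hand":0,"x":-0.085,"y":0,"z":0,"ax":0,"ay":0,"az":0}
    - {"hand":0,"x":-0.105,"y":0,"z":0,"ax":0,"ay":0,"az":0}
    - {"hand":0,"x":-0.105,"y":0,"z":-0.05,"ax":0,"ay":0,"az":0}
    - {"hand":0,"x":-0.105,"y":0,"z":-0.1,"ax":0,"ay":0,"az":0}
    - {"hand":0,"x":-0.105,"y":0,"z":-0.12,"ax":0,"ay":0,"az":0}

```text
t: 5.95
tool_pos: [0.5385, -0.2406, 0.336]
orientation: [2.219, 2.219, 0.002]
force: [0.5, -0.6, 0.3]
opening: 0.0006
gripper_force: 0.0
```

```bash
python3 - <<'E'
from h import *
p,d=read_camera("top"); s=read_state(); print(s["t"],s["tool_pos"],s["force"])
p=np.uint8(255*(p[155:275,260:420]/255.)**.6)
cv2.imwrite("pics/crop2.png",cv2.resize(p,None,fx=5,fy=5,interpolation=cv2.INTER_CUBIC))
E
```

```text
6.0 [ 0.53876895 -0.2406421   0.33759651] [ 1.69277777 -0.61623557  3.00583642]
```

View pics/crop2.png

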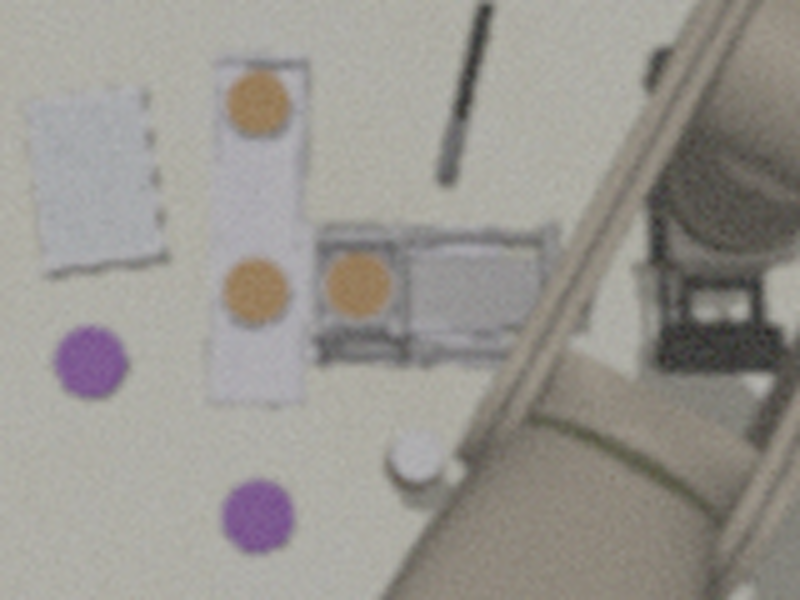

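One dish is out at (256,291), with the waiting dish still at (258,103). The plunger is back, the next dish has dropped into the hopper, and nothing else has moved. I go to the lane behind the dish.

>>> carry_out:
  targets:
    - {"hand":0,"x":0.05,"y":-0.012,"z":0,"ax":0,"ay":0,"az":0}
    - {"hand":0,"x":0.1,"y":-0.025,"z":0,"ax":0,"ay":0,"az":0}
    - {"hand":0,"x":0.15,"y":-0.037,"z":0,"ax":0,"ay":0,"az":0}
    - {"hand":0,"x":0.2,"y":-0.05,"z":0,"ax":0,"ay":0,"az":0}
    - {"hand":0,"x":0.24,"y":-0.062,"z":0,"ax":0,"ay":0,"az":0}
    - {"hand":0,"x":0.262,"y":-0.064,"z":0,"ax":0,"ay":0,"az":0}
    - {"hand":0,"x":0.262,"y":-0.064,"z":0.05,"ax":0,"ay":0,"az":0}
    - {"hand":0,"x":0.262,"y":-0.064,"z":0.07,"ax":0,"ay":0,"az":0}

```text
t: 7.0
tool_pos: [0.4718, 0.0227, 0.2582]
orientation: [-2.217, -2.219, 0.006]
force: [-0.7, -0.9, 0.5]
opening: 0.0004
gripper_force: 0.0
```

```bash
python3 - <<'E'
from h import *
np.set_printoptions(precision=4,suppress=True)
t=camera_params("top")
f=lambda uv,z: w(t,(np.array(uv)+.5)/5-.5+[260,155],z)
print("top-cam",f([[256,291],[258,103]],.016))
c=camera_params("wrist"); p,d=read_camera("wrist"); s=read_state(); print(s["t"],s["tool_pos"],s["force"])
hsv=cv2.cvtColor(p,cv2.COLOR_BGR2HSV); m=cv2.inRange(hsv,(5,90,50),(22,255,255))
n,_,st,ce=cv2.connectedComponentsWithStats(m)
for i in range(1,n):
    if st[i,4]>300: print(st[i],ce[i],w(c,[ce[i]],.016))
cv2.imwrite("pics/w3.png",np.uint8(255*(p/255.)**.6))
E
```

```text
top-cam [[0.5337 0.0214 0.016 ]
 [0.6649 0.0218 0.016 ]]
7.05 [0.471  0.0225 0.2562] [-2.3734 -0.8148 -2.7073]
[ 383  181   60   57 2696] [412.7315 208.9503] [[0.5369 0.0253 0.016 ]]
[ 560  181   59   57 2552] [588.8997 209.1007] [[0.6683 0.0255 0.016 ]]
[312 274   6  65 340] [314.4441 305.5   ] [[ 0.4653 -0.0552  0.016 ]]
[324 274   6  65 314] [326.6178 305.8949] [[ 0.475  -0.0555  0.016 ]]
[  57  352  411   30 9688] [278.775  368.3483] [[ 0.4348 -0.1171  0.016 ]]
```

View pics/w3.png

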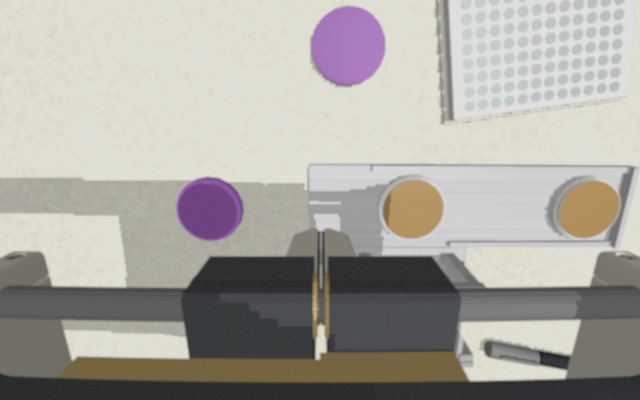

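Wrist view: the ejected dish is at (413,209), the waiting dish at (589,209), and the fingers stand behind the dish at (320,240) over free deck. I lower in two stages.

>>> carry_out:
  targets:
    - {"hand":0,"x":0.001,"y":0.001,"z":0.03,"ax":0,"ay":0,"az":0}
    - {"hand":0,"x":0.001,"y":0.001,"z":0.05,"ax":0,"ay":0,"az":0}
    - {"hand":0,"x":0.001,"y":0.001,"z":0.05,"ax":0,"ay":0,"az":0}
    - {"hand":0,"x":0.001,"y":0.001,"z":0.05,"ax":0,"ay":0,"az":0}

```text
t: 7.55
tool_pos: [0.475, 0.023, 0.2132]
orientation: [-2.221, -2.221, -0.0]
force: [0.8, -0.8, 0.0]
opening: 0.0005
gripper_force: 0.0
```

>>> carry_out:
  targets:
    - {"hand":0,"x":0,"y":0,"z":0.01,"ax":0,"ay":0,"az":0}
    - {"hand":0,"x":0,"y":0,"z":0.0165,"ax":0,"ay":0,"az":0}
    - {"hand":0,"x":0,"y":0,"z":0.0165,"ax":0,"ay":0,"az":0}
    - {"hand":0,"x":0,"y":0.005,"z":0.0165,"ax":0,"ay":0,"az":0}
    - {"hand":0,"x":0,"y":0.01,"z":0.0165,"ax":0,"ay":0,"az":0}
    - {"hand":0,"x":0,"y":0.015,"z":0.0165,"ax":0,"ay":0,"az":0}
    - {"hand":0,"x":0,"y":0.02,"z":0.0165,"ax":0,"ay":0,"az":0}
    - {"hand":0,"x":0,"y":0.025,"z":0.0165,"ax":0,"ay":0,"az":0}

```text
t: 8.55
tool_pos: [0.5002, 0.023, 0.1962]
orientation: [2.221, 2.221, -0.0]
force: [-0.8, -0.7, -0.2]
opening: 0.0001
gripper_force: 0.0
```

```bash
cat > look.py <<'E'
from h import *
import sys
np.set_printoptions(precision=4,suppress=True)
c=camera_params("wrist"); p,d=read_camera("wrist"); s=read_state(); print(s["t"],s["tool_pos"],s["force"])
hsv=cv2.cvtColor(p,cv2.COLOR_BGR2HSV); m=cv2.inRange(hsv,(5,90,50),(22,255,255)); m[265:]=0
n,_,st,ce=cv2.connectedComponentsWithStats(m)
for i in range(1,n):
    if st[i,4]>300: print(st[i],ce[i],w(c,[ce[i]],.016))
cv2.imwrite(f"pics/{sys.argv[1]}.png",np.uint8(255*(p/255.)**.6))
E
python3 look.py w4
```

```text
8.6 [0.5007 0.023  0.1964] [-0.7002  0.4853 -0.4875]
[ 350  206   79   51 3312] [389.6187 233.878 ] [[0.537 0.031 0.016]]
[ 585  206   55   59 2193] [614.5723 233.7259] [[0.6623 0.0305 0.016 ]]
```

View pics/w4.png

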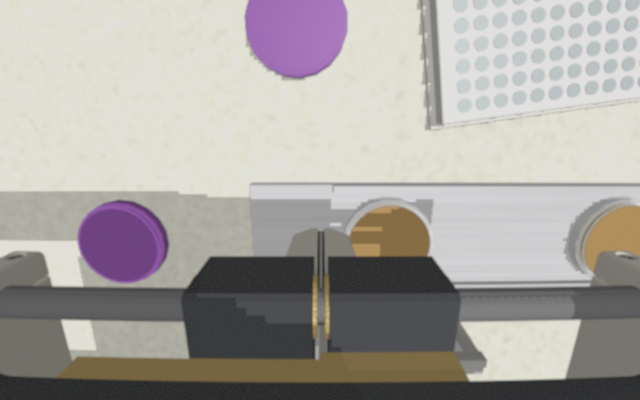

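The finger is just reaching the dish rim at (346,235); the dish is still at x≈0.537. I push on 70 mm.

>>> carry_out:
  targets:
    - {"hand":0,"x":0,"y":0.008,"z":0,"ax":0,"ay":0,"az":0}
    - {"hand":0,"x":0,"y":0.018,"z":0,"ax":0,"ay":0,"az":0}
    - {"hand":0,"x":0,"y":0.028,"z":0,"ax":0,"ay":0,"az":0}
    - {"hand":0,"x":0,"y":0.038,"z":0,"ax":0,"ay":0,"az":0}
    - {"hand":0,"x":0,"y":0.048,"z":0,"ax":0,"ay":0,"az":0}
    - {"hand":0,"x":0,"y":0.058,"z":0,"ax":0,"ay":0,"az":0}
    - {"hand":0,"x":0,"y":0.066,"z":0,"ax":0,"ay":0,"az":0}
    - {"hand":0,"x":0,"y":0.07,"z":0,"ax":0,"ay":0,"az":0}

```text
t: 9.6
tool_pos: [0.5703, 0.0231, 0.1962]
orientation: [2.221, 2.221, 0.0]
force: [-0.1, 0.9, 1.1]
opening: 0.0002
gripper_force: 0.3
```

```bash
python3 look.py w5
```

```text
9.65 [0.5705 0.0231 0.1963] [-0.9097  0.4284  0.5534]
[ 349  206   79   51 3257] [388.3598 234.0289] [[0.6064 0.0309 0.016 ]]
[ 460  206   81   59 3953] [500.8573 237.8659] [[0.668  0.0285 0.016 ]]
```

View pics/w5.png

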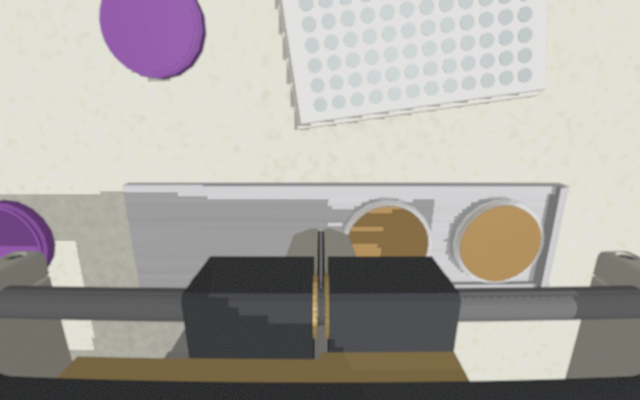

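Both dishes are in view, at (388,234) and (501,238). About 11.6 mm remains between their rims, so I advance slowly.

>>> carry_out:
  targets:
    - {"hand":0,"x":0,"y":0.004,"z":0,"ax":0,"ay":0,"az":0}
    - {"hand":0,"x":0,"y":0.007,"z":0,"ax":0,"ay":0,"az":0}
    - {"hand":0,"x":0,"y":0.01,"z":0,"ax":0,"ay":0,"az":0}
    - {"hand":0,"x":0,"y":0.012,"z":0,"ax":0,"ay":0,"az":0}
    - {"hand":0,"x":0,"y":0.0125,"z":0,"ax":0,"ay":0,"az":0}
    - {"hand":0,"x":0,"y":0.0125,"z":0,"ax":0,"ay":0,"az":0}

```text
t: 10.4
tool_pos: [0.5823, 0.0231, 0.1962]
orientation: [-2.221, -2.221, 0.0]
force: [0.6, 0.1, -1.2]
opening: 0.0003
gripper_force: 0.2
```

```bash
python3 look.py w6
```

```text
10.45 [0.5823 0.0231 0.1962] [-0.1938 -1.1572  1.0388]
[ 349  206   79   51 3263] [388.4943 234.0729] [[0.6185 0.0309 0.016 ]]
[ 439  206   81   59 3964] [479.6309 237.8668] [[0.6683 0.0285 0.016 ]]
```

View pics/w6.png

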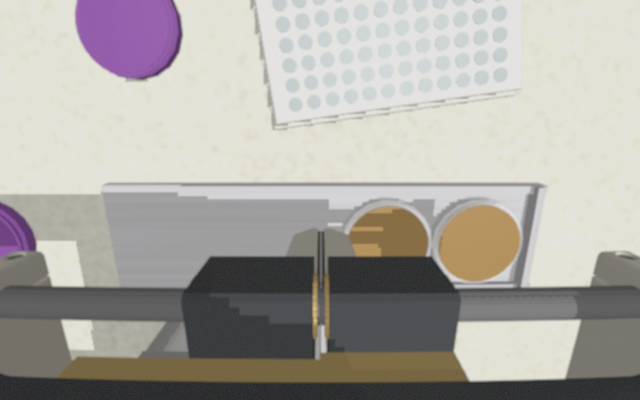

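The rims are at about 431 and 433 px, all but touching. Two more millimetres will confirm contact.

>>> carry_out:
  targets:
    - {"hand":0,"x":0,"y":0.001,"z":0,"ax":0,"ay":0,"az":0}
    - {"hand":0,"x":0,"y":0.002,"z":0,"ax":0,"ay":0,"az":0}
    - {"hand":0,"x":0,"y":0.002,"z":0,"ax":0,"ay":0,"az":0}

```text
t: 10.82
tool_pos: [0.5844, 0.023, 0.1963]
orientation: [2.221, 2.221, 0.0]
force: [-0.1, -0.2, 0.3]
opening: 0.0005
gripper_force: 0.2
```

```bash
python3 look.py w7
```

```text
10.875 [0.5844 0.0231 0.1963] [-0.5835 -0.0815  0.5762]
[ 349  206   79   51 3264] [388.5003 234.0941] [[0.6206 0.0308 0.016 ]]
[ 439  206   81   59 3969] [479.5707 237.8468] [[0.6704 0.0285 0.016 ]]
```

The separation stayed constant while both moved 2 mm, so they are in contact. I back off and rise.

>>> carry_out:
  targets:
    - {"hand":0,"x":0,"y":-0.005,"z":0,"ax":0,"ay":0,"az":0}
    - {"hand":0,"x":0,"y":-0.02,"z":0,"ax":0,"ay":0,"az":0}
    - {"hand":0,"x":0,"y":-0.03,"z":0,"ax":0,"ay":0,"az":0}
    - {"hand":0,"x":0,"y":-0.03,"z":-0.03,"ax":0,"ay":0,"az":0}
    - {"hand":0,"x":0,"y":-0.03,"z":-0.08,"ax":0,"ay":0,"az":0}
    - {"hand":0,"x":0,"y":-0.03,"z":-0.13,"ax":0,"ay":0,"az":0}
    - {"hand":0,"x":0,"y":-0.03,"z":-0.15,"ax":0,"ay":0,"az":0}
    - {"hand":0,"x":0,"y":-0.03,"z":-0.15,"ax":0,"ay":0,"az":0}

```text
t: 11.88
tool_pos: [0.5547, 0.023, 0.3475]
orientation: [2.22, 2.22, 0.003]
force: [0.2, 1.0, -1.2]
opening: 0.0009
gripper_force: 0.0
```

```bash
python3 look.py w8
```

```text
11.925 [0.5541 0.0231 0.3454] [-0.0677  0.5455 -0.7388]
[ 364  161   44   43 1461] [385.5626 181.8522] [[0.6201 0.0251 0.016 ]]
[ 414  161   44   42 1445] [435.6152 181.483 ] [[0.6702 0.0255 0.016 ]]
```

View pics/w8.png

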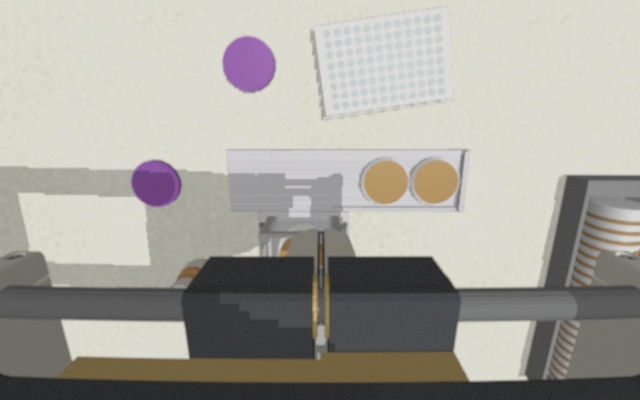

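The two dishes sit rim to rim at (386,182) and (436,181), 50.1 mm between centres. The robot is clear, so I hand in.

```bash
python3 -c "
from plant import robot; print(robot.close_job())"
```

```text
the job is handed in; nothing more can be done
None
```

I pressed the plunger once to its hard stop and let it spring back, and a single dish came out. I pushed it along the lane until it touched the waiting dish (50.1 mm between centres for 50 mm dishes), nudging that dish about 2 mm towards the end stop. I saw nothing else on the bench move, and handed the job in at about 12 s.

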